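# Roll the slot cover of the sample rail home

### The arm

A 6-joint arm with a two-finger parallel gripper is mounted at the origin on a cart in front of the work surface, level with it; the furniture and walls round the work are solid. World frame = base frame: x ahead of the robot, y to its left, z up, the work surface at z = 0. Lengths are in m, angles in degrees, forces in N, time in s.
With the tool pointing down it reaches from about 0.275 to 0.875 m from the base axis. Payload 12.5 kg.
Tool frame: the origin (TCP) lies at the very end of the fingers, on their centre line; the grasp point (between the pads) lies r.grasp_offset behind it (r.grasp_offset is the distance from the TCP to the grasp point, in m); z points along the fingers, y is the line along which they close (so a half turn about z gives the same grasp; the last joint's range is limited). The gripper opens to 85 mm and grips with 20 to 120 N. Pads are 22 mm wide; open, the fingers measure 114 mm over their backs; the gripper's body (76 mm by 85 mm) begins 54 mm behind the grasp point. The pads swing forward as they close: fully open they stand 13 mm farther back than shut.
Start: joints at [61.1, 20.094, 94.641, -0, 65.266, -4.847], TCP at [0.224, 0.502, 0.231] pointing down, gripper open.
Joint ranges: [-157.81, 157.81], [-45, 120.19], [0.68, 151.7], [-89.99, 269.99], [4.06, 180], [-164.3, 164.3]. Speed limits (degrees/s): [127.2, 127.2, 159.86, 180, 180, 180].

### API

Orientations are given as a 3x3 rotation matrix whose columns are the frame's x, y, z axes.
In Python, from cell import get_state, capture, camera_params, r gives the robot as it stands. The module is installed in compiled form; this text tells all that it offers.
- The arm moves only by the shell command python3 -m handwheel 'ROWS' [FORCE]. ROWS is a JSON object whose one key "plan" holds one flat list of numbers, 5 for each row, row after row: the shift along the tool's x, y, z in cm, then the turn about the tool's z in rad, then the closure, from -1 (fully open) to 1 (shut). A call has 1 to 12 rows; each row shifts and turns the commanded pose from where the row before left it, along the tool's axes as they then stand; what a row does not reach is not made up. A row lasts 1/12 s, in which the tool goes at most 41.7 mm and 7.16 degrees, less where a joint would pass 70% of its speed; a pose out of reach is approached as far as the arm can. A call with a gripper value outside its range is refused whole. The fingers move at their own pace and stop on an object; FORCE is the grip in N (left out, the last holds). Time passes only in rows, so rows that do not move let the fingers close. It gives the time, the measured TCP pose, the force, the opening and the grip force at its end, in the units of the state.
- get_state(): the state, without advancing time (a new reading comes with each control period).
- capture(name): name is "side" or "top"; returns the picture (400x640x3 uint8, red, green, blue); there is no depth.
- camera_params(name): a dict with "fx", "fy", "cx", "cy" (pixels), "rvec" (rotation vector, rad) and "tvec" (3), from world to camera coordinates, as OpenCV has them. Camera axes: x right, y down, z forward; pixel columns grow to the right and rows downward; lengths in m; the calibration is good to about 2 mm. A picture is of the moment at which its call begins. camera_params takes no time and is no camera call.
- r.close_job(): hands the job in; it is judged then, once.
The state is a dict: "t": time; "q": joint angles; "qd": joint speeds; "joint_torque": joint torques, N m; "ee_pos": TCP position; "eef_rot": TCP orientation; "force": force on the tool from outside, world axes, zero at the start; "torque": the same for the moment, N m; "grip_width": finger opening in m; "grasp_force": force on a finger pad.
Only numpy, scipy, OpenCV 4.12 (cv2) and the standard library are available. Lean on these libraries where they do the work, as an engineer would, in place of code of your own. Each camera call takes 0.05 s, during which the arm holds its last target. There are 200 camera calls.

### The job

The black cover strip in the top slot of the sample rail still stands proud. Take the hand roller from its rest and roll it along the strip with firm pressure, about 20 N and never more than 30 N, until every section has gone in flush with the rail's top, then hang the roller back upright in its rest and let go. Press on the rail with nothing but the roller, and leave the oil bottle, the loupe and the disc sample where they stand.

Things in the scene. Friction and masses are not known exactly. Their poses are not given: they have to be found in the camera images.
- rail: Sample rail on four levelling feet fixed to the bench: aluminium slotted profile 50 mm wide (x), from y = -200 to +130 mm (y along it, to the left). Origin on the bench under the middle of the cover strip, which lies in the 16 mm slot of the flat top from y = -108 to +108 mm. Feet out to x = +-48 mm. A carriage with a V-block, up to 102 mm high, stands at y = -196 to -142 mm.
- strip_left (a point): Plan position of the left (+y) end of the cover strip, mid-width; its z is only nominal, 53.5 mm above the bench. The levelling screws are set differently each time and this does not show in the poses: the rail's top is 51 to 56 mm above the bench at the middle and up to 1.5 mm higher or lower at the strip's ends. The top goes on level with the rail for 22 mm beyond this end.
- strip_right (a point): The same, nominal again, at the right (-y) end of the cover strip. The rail's top is clear for 34 mm beyond it, up to the carriage.
- cover_1 (a joint): The first (left, +y end) of the eight black hard-plastic sections of the cover strip, each 14.6 mm wide, 27 mm along the rail, centred at y = 94.5 mm of the rail. Value: depth pressed in (m): 0 = 4.5 mm proud of the rail's top, 0.0045 = home, flush. Starts at 0 to 0.001. Press fit: takes a push of 14 to 16 N to move it, anywhere on its top, and stays where it is left.
- cover_2 (a joint): The second section, centre at y = 67.5 mm in the rail's frame; otherwise as cover_1.
- cover_3 (a joint): The third section, centre at y = 40.5 mm in the rail's frame; otherwise as cover_1.
- cover_4 (a joint): The fourth section, centre at y = 13.5 mm in the rail's frame; otherwise as cover_1.
- cover_5 (a joint): The fifth section, centre at y = -13.5 mm in the rail's frame; otherwise as cover_1.
- cover_6 (a joint): The sixth section, centre at y = -40.5 mm in the rail's frame; otherwise as cover_1.
- cover_7 (a joint): The seventh section, centre at y = -67.5 mm in the rail's frame; otherwise as cover_1.
- cover_8 (a joint): The eighth (right, -y end) section, centre at y = -94.5 mm in the rail's frame; otherwise as cover_1.
- roller: Hand roller, 0.4 to 0.6 kg, upright in its rest. Origin at the lowest point of its roll, mid-width; z up, x along the axle, so it rolls along y. Black rubber roll 40 mm across, 30 mm wide, in a steel fork; above it a bridge plate 66 mm (x) by 30 mm (y) at z = 50 to 56 mm, and on that an upright flat-sided wooden handle 28 mm (x) by 20 mm (y) at z = 56 to 112 mm.
- handle_grip (a point): Middle of the handle, 80 mm above the roller's origin; grip across its 20 mm, closing along the roller's y; gripped here with the tool straight down the fingertips stand 5 mm above the bridge plate.
- roll (a joint): Turn of the roll about the roller's x axle (rad, any number of turns, 0 at the start); one rad is 20 mm of rolling, so the strip is about 11 rad long.
- rest: Grey sheet-metal roller rest fixed to the bench, origin on the bench under its middle. Foot 74 mm (x) by 52 mm (y); two walls 4 mm thick at x = +-26 mm, 42 mm wide (y), tops 66 mm above the bench. The roller hangs with its bridge plate across the wall tops, the roll between them. Ears 6 mm high at the wall ends keep the plate in place (3 mm play either way in y, 3.5 mm in x).
- rest_seat (a point): Where the roller's origin is when it hangs in the rest: 16 mm above the bench at the middle of the rest, its axes along those of the rest (or turned half round).
- oil_bottle: Bystander: small oil bottle, cream with a pointed cap, 36 mm in diameter, 98 mm tall, standing loose on the bench. Origin under its middle.
- loupe: Bystander: black measuring loupe, 36 mm in diameter, 47 mm tall, standing loose. Origin under its middle.
- disc_sample: Bystander: cylindrical steel sample, 40 mm in diameter, 22 mm tall, loose. Origin under its middle.
Things that resemble listed ones, but are neither listed nor needed, are in the scene too. What is shaped like the roller but orange is not meant.

How it is judged:
By the outcome, as a careful person would: the job done as asked, in the order asked, and still so for the second after the job is handed in, with the robot touching nothing.
It also fails if it takes over 72 s, if anything falls off the work surface, if the arm or the gripper's body presses on something with over 40 N, if the wrist force passes 120 N, or if a joint passes its speed limit or range.

## Working session

There is one attempt and no reset: what is moved stays moved. The work goes in short steps, Python scripts to look and compute and a shell command to move; the robot and the scene stay as the last step left them, time stands still between calls to the robot, and variables do not carry over. Pictures are saved under pics/ and viewed, at most 10 in all, crops included, and the job is handed in when it is done.

```bash
mkdir -p pics; python3 - <<'E'
from cell import get_state,capture,camera_params,r
import cv2
for n in("side","top"):
    cv2.imwrite(f"pics/{n}0.png",cv2.cvtColor(capture(n),cv2.COLOR_RGB2BGR)); print(n,camera_params(n))
s=get_state();print(s,r.grasp_offset)
E
```

```text
side {'fx': 472.95764113808934, 'fy': 472.95764113808934, 'cx': 318.53752216926176, 'cy': 192.47521410835282, 'rvec': array([ 2.20777171, -0.41388529,  0.17984319]), 'tvec': array([-0.49461577,  0.24840631,  0.84776539])}
top {'fx': 463.83817155555266, 'fy': 463.83817155555266, 'cx': 317.8587763752711, 'cy': 194.58467881643753, 'rvec': array([ 2.24467054, -1.96526023,  0.20804144]), 'tvec': array([-0.00736298,  0.5749119 ,  1.02176111])}
{'t': 0.1, 'q': array([ 6.11002048e+01,  2.01210426e+01,  9.46726565e+01, -1.70995035e-04,
        6.52615714e+01, -4.84640108e+00]), 'qd': array([ 0.01124406, -0.12556106,  0.00476119, -0.0656526 ,  0.06055849,
       -0.01642561]), 'joint_torque': array([ 1.07990596e-03, -5.06819522e+01, -2.91877413e+01, -7.45054126e-05,
        2.58541724e-03, -3.69741485e-06]), 'ee_pos': array([0.22401028, 0.50201353, 0.23081838]), 'eef_rot': array([[-9.13166513e-01,  4.07586438e-01, -4.63822867e-04],
       [ 4.07586694e-01,  9.13166125e-01, -8.45829410e-04],
       [ 7.87987334e-05, -9.61431122e-04, -9.99999535e-01]]), 'force': array([ 0.68291021, -0.69399548,  0.1365782 ]), 'torque': array([ 0.05871923, -0.00628416, -0.06509098]), 'grasp_force': 0.0, 'grip_width': 0.08560656488183244} 0.0187
```

View pics/top0.png

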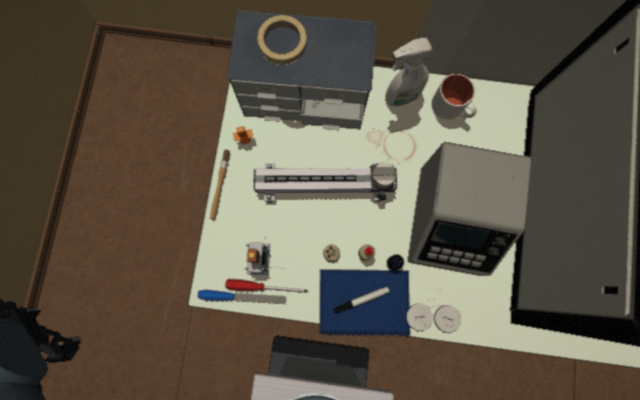

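View pics/side0.png

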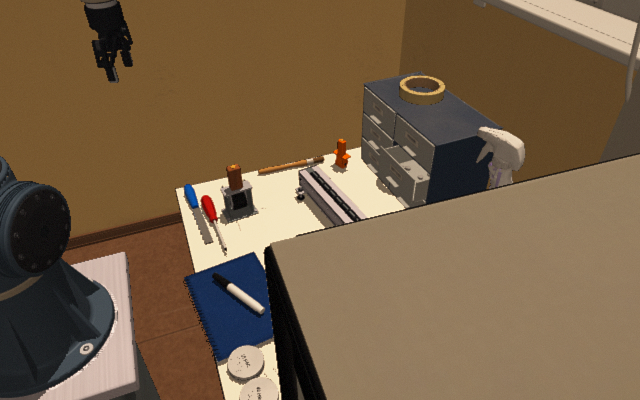

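The top view shows the rail at about (255–396, 180), the strip at about (264–370, 179), the roller in its rest at (257,257), and the orange decoy at (243,134). The bystanders are at (331,252), (367,252) and (396,262). In the side view the roller handle is at (234,177). I'll enlarge these areas to measure them.

```bash
python3 - <<'E'
import cv2,numpy as np
t=cv2.imread("pics/top0.png");s=cv2.imread("pics/side0.png")
a=cv2.resize(t[155:205,245:405],None,fx=5,fy=5,interpolation=cv2.INTER_CUBIC)
b=cv2.resize(t[230:285,235:285],None,fx=6,fy=6,interpolation=cv2.INTER_CUBIC)
c=cv2.resize(s[155:230,205:270],None,fx=4.4,fy=4.4,interpolation=cv2.INTER_CUBIC)
o=np.zeros((600,800,3),np.uint8)
o[:250,:800]=a;o[260:590,:300]=b;o[260:260+c.shape[0],320:320+c.shape[1]]=c
cv2.imwrite("pics/crop.png",np.clip(o*1.3,0,255).astype(np.uint8))
E
```

```text
(no output)
```

View pics/crop.png

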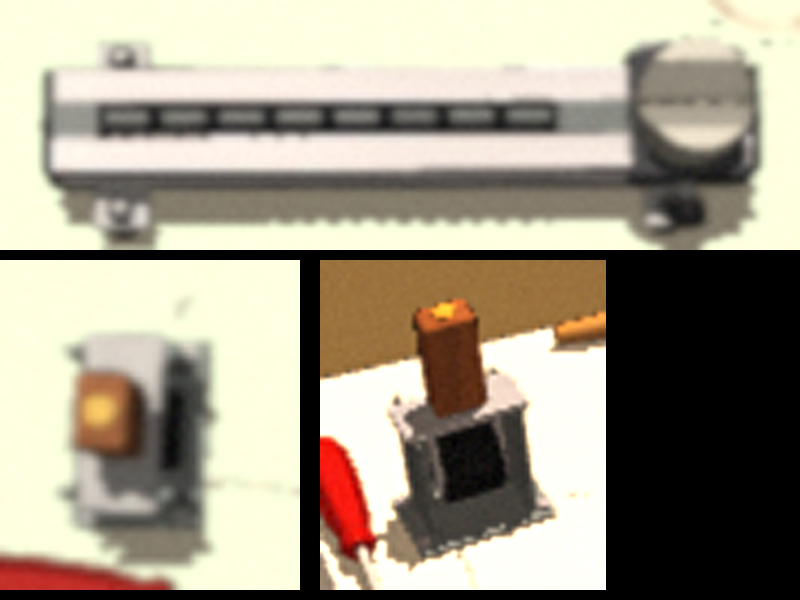

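```bash
cat > h.py <<'E'
import numpy as np,cv2
from cell import camera_params,get_state
def P(n):
    c=camera_params(n);K=np.array([[c['fx'],0,c['cx']],[0,c['fy'],c['cy']],[0,0,1]]);return K,c['rvec'],c['tvec']
def back(n,u,v,z):
    K,rv,t=P(n);R=cv2.Rodrigues(rv)[0];C=-R.T@t;d=R.T@np.linalg.inv(K)@[u,v,1.]
    return C+d*(z-C[2])/d[2]
def proj(n,p):
    K,rv,t=P(n);return cv2.projectPoints(np.array(p,float).reshape(-1,1,3),rv,t,K,None)[0][:,0]
def place(p,x,y,yaw):
    c,s=np.cos(yaw),np.sin(yaw);p=np.array(p,float);return np.c_[c*p[:,0]-s*p[:,1]+x,s*p[:,0]+c*p[:,1]+y,p[:,2]]
def box(x0,x1,y0,y1,z0,z1): return [[x,y,z] for z in(z0,z1) for x,y in((x0,y0),(x1,y0),(x1,y1),(x0,y1))]
E=[(0,1),(1,2),(2,3),(3,0),(4,5),(5,6),(6,7),(7,4),(0,4),(1,5),(2,6),(3,7)]
def draw(im,n,b,pose,k,off,col):
    q=(proj(n,place(b,*pose))+.5-off)*k
    for i,j in E: cv2.line(im,tuple(int(v) for v in q[i]),tuple(int(v) for v in q[j]),col,1,cv2.LINE_AA)
E
python3 - <<'E'
from h import *
L=back("top",245+98/5,155+118/5,.056);R=back("top",245+556/5,155+116/5,.056)
print("strip",L,R,np.linalg.norm(L-R),"mid",(L+R)/2, "yaw deg",np.degrees(np.arctan2(-(L-R)[0],(L-R)[1])))
# rail left end corners at top z .0535 : (47,70),(47,172)
for p in((50,70),(50,170),(632,68),(632,172)):print("railcorner",back("top",245+p[0]/5,155+p[1]/5,.0535))
for p in((88,75),(162,78),(160,240),(75,240)):print("plate",back("top",235+p[0]/6,230+p[1]/6,.072))
print("handletop",back("top",235+100/6,230+152/6,.128), back("side",205+(442-320)/4.4,155+(312-260)/4.4,.128))
E
```

```text
strip [0.59296351 0.19802398 0.056     ] [ 0.62257617 -0.01558775  0.056     ] 0.21565454041390367 mid [0.60776984 0.09121812 0.056     ] yaw deg 7.892523051119175
railcorner [0.61362962 0.2245303  0.0535    ]
railcorner [0.56572054 0.21681769 0.0535    ]
railcorner [ 0.65128792 -0.04878944  0.0535    ]
railcorner [ 0.60105457 -0.05426111  0.0535    ]
plate [0.4385491  0.20610952 0.072     ]
plate [0.44110535 0.17841662 0.072     ]
plate [0.38165018 0.16978279 0.072     ]
plate [0.37749564 0.20101413 0.072     ]
handletop [0.40760615 0.18889067 0.128     ] [0.40588194 0.1897636  0.128     ]
```

```bash
python3 - <<'E'
from h import *
t=cv2.imread("pics/top0.png");s=cv2.imread("pics/side0.png")
def crop(im,n,x0,x1,y0,y1,k): return cv2.resize(im[y0:y1,x0:x1],None,fx=k,fy=k,interpolation=cv2.INTER_CUBIC),np.array([x0,y0])
o=np.zeros((600,800,3),np.uint8)
a,of=crop(t,"top",245,405,155,205,5);rp=(.6078,.0912,np.radians(7.9))
draw(a,"top",box(-.0073,.0073,-.108,.108,.0535,.0575),rp,5,of,(0,0,255));draw(a,"top",box(-.025,.025,-.2,.13,.0535,.0535),rp,5,of,(0,200,0))
o[:250,:800]=a
p=(.407,.189,np.radians(6.5))
for n,im,(x0,x1,y0,y1),X in(("top",t,(232,285,230,288),0),("side",s,(205,270,158,220),400)):
    c,of=crop(im,n,x0,x1,y0,y1,5.8)
    draw(c,n,box(-.014,.014,-.01,.01,.072,.128),p,5.8,of,(255,0,0));draw(c,n,box(-.033,.033,-.015,.015,.066,.072),p,5.8,of,(0,0,255));draw(c,n,box(-.037,.037,-.026,.026,0,0),p,5.8,of,(0,160,0))
    o[255:255+c.shape[0],X:X+c.shape[1]]=c
cv2.imwrite("pics/ov.png",o)
E
```

```text
Traceback (most recent call last):
ValueError: could not broadcast input array from shape (360,377,3) into shape (345,377,3)
```

```bash
python3 - <<'E'
from h import *
t=cv2.imread("pics/top0.png");s=cv2.imread("pics/side0.png")
def crop(im,n,x0,x1,y0,y1,k): return cv2.resize(im[y0:y1,x0:x1],None,fx=k,fy=k,interpolation=cv2.INTER_CUBIC),np.array([x0,y0])
o=np.zeros((600,800,3),np.uint8)
a,of=crop(t,"top",245,405,155,205,5);rp=(.6078,.0912,np.radians(7.9))
draw(a,"top",box(-.0073,.0073,-.108,.108,.0535,.0575),rp,5,of,(0,0,255));draw(a,"top",box(-.025,.025,-.2,.13,.0535,.0535),rp,5,of,(0,200,0))
o[:250,:800]=a
p=(.407,.189,np.radians(6.5))
for n,im,(x0,x1,y0,y1),X in(("top",t,(232,285,230,287),0),("side",s,(205,270,160,217),400)):
    c,of=crop(im,n,x0,x1,y0,y1,6)
    draw(c,n,box(-.014,.014,-.01,.01,.072,.128),p,6,of,(255,0,0));draw(c,n,box(-.033,.033,-.015,.015,.066,.072),p,6,of,(0,0,255));draw(c,n,box(-.037,.037,-.026,.026,0,0),p,6,of,(0,160,0))
    o[255:255+c.shape[0],X:X+c.shape[1]]=c
cv2.imwrite("pics/ov.png",o)
E
```

```text
(no output)
```

View pics/ov.png

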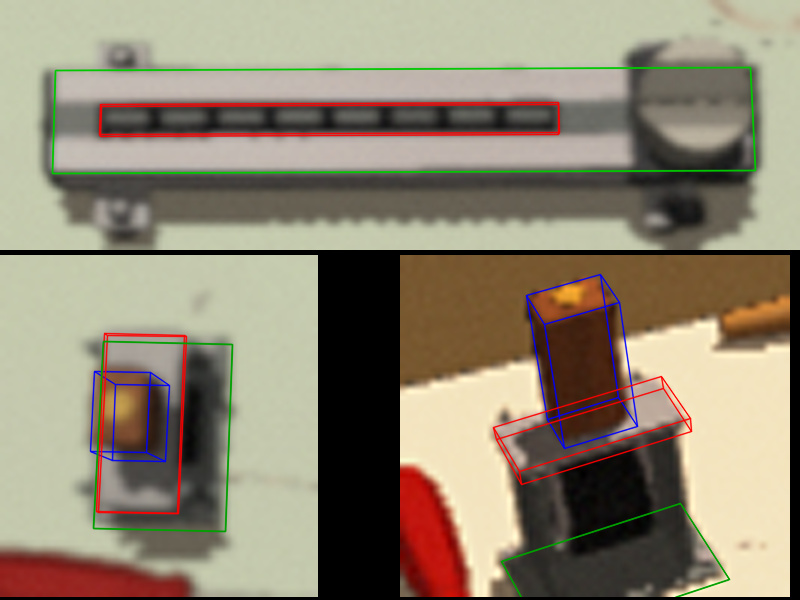

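Overlay check: the rail and strip wireframes fit within about 1 px. The strip's length comes out at 215.7 mm against 216, and the rest and roller fit in both views. Next I work out the approach.

```bash
cat >> h.py <<'E'
def need(x,y,z,head):
    "turn (rad about tool z) to bring tool y to heading head deg, then shift cm in the turned tool frame"
    s=get_state();R=s['eef_rot'];h=np.arctan2(R[1,1],R[0,1])
    d=(np.radians(head)-h+np.pi)%(2*np.pi)-np.pi
    R2=cv2.Rodrigues(np.array([0,0,d]))[0]@R
    print("t",round(s['t'],2),"pos",(s['ee_pos']*1e3).round(1),"head",np.degrees(h).round(2),"turn",round(-d,4),"shift cm",(R2.T@(np.array([x,y,z])-s['ee_pos'])*100).round(3),"F",s['force'].round(2),"w",round(s['grip_width']*1e3,1),"g",round(s['grasp_force'],1))
E
python3 -c "
from h import *
need(.407,.189,.21,96.5)"
python3 -m handwheel '{"plan":[0,0,0,-0.106,-1,0,0,0,-0.106,-1,0,0,0,-0.106,-1,0,0,0,-0.106,-1,0,0,0,-0.106,-1,0,0,0,0,-1]}'
python3 -c "
from h import *
need(.407,.189,.15,96.5)"
```

```text
t 0.1 pos [224.  502.  230.8] head 65.95 turn -0.5333 shift cm [-14.638 -33.17    2.113] F [ 0.68 -0.69  0.14] w 85.6 g 0.0
t: 0.6
ee_pos: [0.224, 0.5021, 0.231]
eef_rot: [[-0.993, -0.115, -0.0], [-0.115, 0.993, -0.001], [0.0, -0.001, -1.0]]
force: [-0.1, 0.9, -0.5]
grip_width: 0.0856
grasp_force: 0.0
t 0.6 pos [224.  502.1 231. ] head 96.59 turn 0.0015 shift cm [-14.637 -33.173   8.11 ] F [-0.06  0.95 -0.53] w 85.6 g 0.0
```

```bash
python3 -m handwheel '{"plan":[-0.7,-1.5,0.3,0,-1,-1.33,-3,0.6,0,-1,-1.33,-3,0.6,0,-1,-1.33,-3,0.6,0,-1,-1.33,-3,0.6,0,-1,-1.33,-3,0.6,0,-1,-1.33,-3,0.6,0,-1,-1.33,-3,0.6,0,-1,-1.33,-3,0.6,0,-1,-1.33,-3,0.6,0,-1,-1.33,-3,0.6,0,-1,-0.6,-1.6,0.3,0,-1]}' | head -2
python3 -m handwheel '{"plan":[0,0,0,0,-1,0,0,0,0,-1]}' | head -2
python3 - <<'E'
from h import *
need(.407,.189,.077,96.5)
from cell import capture
cv2.imwrite("pics/a.png",np.hstack([cv2.cvtColor(capture(n),cv2.COLOR_RGB2BGR)[y:y+180,x:x+180] for n,x,y in(("top",170,160),("side",150,80))]).repeat(2,0).repeat(2,1))
E
```

```text
t: 1.6
ee_pos: [0.4066, 0.1868, 0.1647]
t: 1.77
ee_pos: [0.4057, 0.1888, 0.1651]
t 1.77 pos [405.7 188.8 165.1] head 96.04 turn -0.008 shift cm [-1.320e-01  7.000e-03  8.811e+00] F [-0.51  0.96  0.68] w 85.3 g 0.0
```

View pics/a.png

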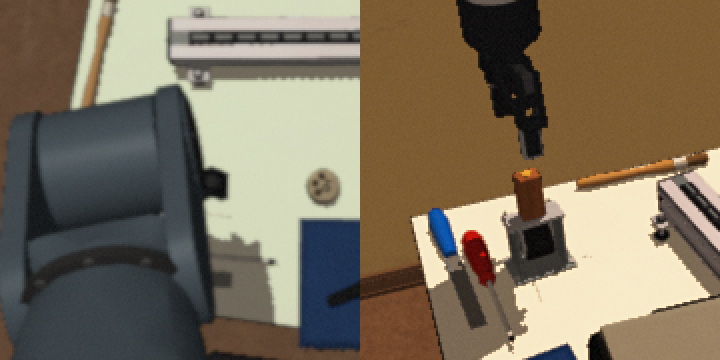

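The side view shows the open gripper directly above the handle, which is at (528,195) in the picture. Now I descend and grip.

```bash
python3 -m handwheel '{"plan":[-0.06,0,0.4,-0.008,-1,-0.06,0,0.8,0,-1,0,0,0.9,0,-1,0,0,0.9,0,-1,0,0,0.9,0,-1,0,0,0.9,0,-1,0,0,0.9,0,-1,0,0,0.9,0,-1,0,0,0.9,0,-1,0,0,0.9,0,-1,0,0,0.4,0,-1,0,0,0,0,-1]}' 
python3 -m handwheel '{"plan":[0,0,0,0,1,0,0,0,0,1,0,0,0,0,1,0,0,0,0,1,0,0,0,0,1,0,0,0,0,1,0,0,0,0,1,0,0,0,0,1,0,0,0,0,1,0,0,0,0,1]}' 100
python3 -c "
from h import *
need(.407,.189,.077,96.5)"
```

```text
t: 2.87
ee_pos: [0.4064, 0.1893, 0.0763]
eef_rot: [[-0.993, -0.118, -0.002], [-0.118, 0.993, -0.001], [0.002, -0.0, -1.0]]
force: [0.0, 0.6, 0.0]
grip_width: 0.0851
grasp_force: 0.0
t: 3.7
ee_pos: [0.4071, 0.1895, 0.0777]
eef_rot: [[-0.993, -0.118, 0.001], [-0.118, 0.993, 0.0], [-0.001, 0.0, -1.0]]
force: [-0.6, -1.3, 6.4]
grip_width: 0.019
grasp_force: 97.3
t 3.7 pos [407.1 189.5  77.7] head 96.77 turn 0.0048 shift cm [ 0.012 -0.047  0.068] F [-0.62 -1.31  6.36] w 19.0 g 97.3
```

```bash
python3 -m handwheel '{"plan":[0,0,-0.2,0,1,0,0,-0.5,0,1,0,0,-0.9,0,1,0,0,-1,0,1,0,0,-1,0,1,0,0,-1,0,1,0,0,-1,0,1,0,0,-1,0,1,0,0,-0.8,0,1,0,0,-0.4,0,1,0,0,0,0,1,0,0,0,0,1]}' 
python3 - <<'E'
from h import *
yaw=np.radians(7.9)
x,y,_=place([[0,.0945,0]],.6078,.0912,yaw)[0]
print(x,y)
need(x,y,.15,97.9)
for i in range(3): print(get_state()['force'])
from cell import capture
cv2.imwrite("pics/b.png",cv2.cvtColor(capture("side"),cv2.COLOR_RGB2BGR)[80:260,150:330].repeat(3,0).repeat(3,1))
E
```

```text
t: 4.7
ee_pos: [0.4067, 0.1894, 0.1552]
eef_rot: [[-0.993, -0.118, -0.0], [-0.118, 0.993, -0.0], [0.0, -0.0, -1.0]]
force: [-1.0, -0.3, -4.9]
grip_width: 0.0189
grasp_force: 97.8
0.5948114903994897 0.18480314427602018
t 4.7 pos [406.7 189.4 155.2] head 96.77 turn -0.0197 shift cm [-18.566  -3.039   0.523] F [-0.97 -0.32 -4.87] w 18.9 g 97.8
[-0.96877349 -0.32449759 -4.86521021]
[-0.96877349 -0.32449759 -4.86521021]
[-0.96877349 -0.32449759 -4.86521021]
```

View pics/b.png

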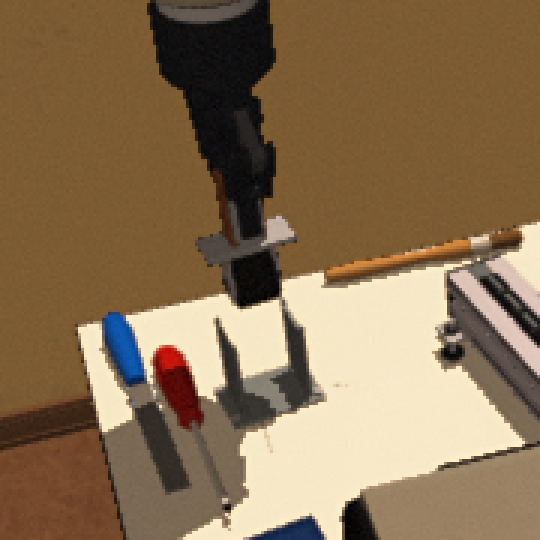

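The roller hangs upright in the fingers and is clear of the empty rest. Next I carry it over section 1.

```bash
python3 -m handwheel '{"plan":[-0.8,-0.1,0,-0.02,1,-2.0,-0.3,0,0,1,-2.2,-0.35,0,0,1,-2.2,-0.35,0,0,1,-2.2,-0.35,0,0,1,-2.2,-0.35,0,0,1,-2.2,-0.35,0,0,1,-2.0,-0.3,0.3,0,1,-1.8,-0.04,0.3,0,1,-0.97,0,0.3,0,1,0,0,0,0,1,0,0,0,0,1]}' 
python3 - <<'E'
from h import *
x,y,_=place([[0,.1,0]],.6078,.0912,np.radians(7.9))[0]
need(x,y,.125,97.9)
E
```

```text
t: 5.75
ee_pos: [0.5936, 0.19, 0.145]
eef_rot: [[-0.99, -0.138, -0.002], [-0.138, 0.99, -0.001], [0.002, -0.0, -1.0]]
force: [0.3, -0.6, -4.7]
grip_width: 0.0187
grasp_force: 97.8
t 5.75 pos [593.6 190.  145. ] head 97.91 turn 0.0002 shift cm [-0.056  0.015  2.002] F [ 0.33 -0.58 -4.66] w 18.7 g 97.8
```

```bash
python3 -m handwheel '{"plan":[-0.02,0,0.3,0,1,-0.02,0,0.5,0,1,0,0,0.5,0,1,0,0,0.3,0,1,0,0,0.2,0,1,0,0,0.1,0,1,0,0,0,0,1]}' | sed -n '1,2p;4p'
python3 -m handwheel '{"plan":[0,0,0.05,0,1,0,0,0.05,0,1,0,0,0,0,1]}' | sed -n '1,2p;4p'
python3 -m handwheel '{"plan":[0,0,0.05,0,1,0,0,0.05,0,1,0,0,0,0,1]}' | sed -n '1,2p;4p'
```

```text
t: 6.33
ee_pos: [0.5945, 0.1902, 0.1271]
force: [-0.2, 0.2, -3.7]
t: 6.58
ee_pos: [0.5946, 0.1903, 0.1263]
force: [-1.1, -1.0, -3.6]
t: 6.83
ee_pos: [0.5946, 0.1903, 0.1252]
force: [-1.0, 0.5, -4.5]
```

```bash
for i in 1; do
python3 -m handwheel '{"plan":[0,0,0.05,0,1,0,0,0.05,0,1,0,0,0,0,1]}' | sed -n '1,2p;4p'
python3 -m handwheel '{"plan":[0,0,0.05,0,1,0,0,0,0,1]}' | sed -n '1,2p;4p'
python3 -m handwheel '{"plan":[0,0,0.05,0,1,0,0,0,0,1]}' | sed -n '1,2p;4p'
python3 -m handwheel '{"plan":[0,0,0.05,0,1,0,0,0,0,1]}' | sed -n '1,2p;4p'
done
```

```text
t: 7.08
ee_pos: [0.5946, 0.1902, 0.1242]
force: [-0.4, 0.4, -4.6]
t: 7.25
ee_pos: [0.5946, 0.1902, 0.1237]
force: [0.8, 0.1, -4.4]
t: 7.42
ee_pos: [0.5946, 0.1902, 0.1232]
force: [-1.1, 0.1, -4.1]
t: 7.58
ee_pos: [0.5946, 0.1902, 0.1227]
force: [-0.0, 0.6, -5.0]
```

```bash
python3 -m handwheel '{"plan":[0,0,0.05,0,1,0,0,0.05,0,1,0,0,0,0,1]}' | sed -n '1,2p;4p'
python3 -m handwheel '{"plan":[0,0,0.05,0,1,0,0,0,0,1]}' | sed -n '1,2p;4p'
python3 -m handwheel '{"plan":[0,0,0.05,0,1,0,0,0,0,1]}' | sed -n '1,2p;4p'
python3 -m handwheel '{"plan":[0,0,0.05,0,1,0,0,0,0,1]}' | sed -n '1,2p;4p'
```

```text
t: 7.83
ee_pos: [0.5947, 0.1903, 0.1222]
force: [-1.8, 0.5, 1.1]
t: 8.0
ee_pos: [0.5948, 0.1903, 0.1221]
force: [-2.0, -0.6, 5.4]
t: 8.17
ee_pos: [0.5949, 0.1904, 0.122]
force: [-3.5, -0.8, 8.4]
t: 8.33
ee_pos: [0.5949, 0.1904, 0.1216]
force: [-4.3, -0.5, 9.5]
```

```bash
python3 -m handwheel '{"plan":[0,0,0.05,0,1,0,0,0,0,1]}' | sed -n '1,2p;4p'
python3 -m handwheel '{"plan":[0,0,0.05,0,1,0,0,0,0,1]}' | sed -n '1,2p;4p'
```

```text
t: 8.5
ee_pos: [0.5949, 0.1904, 0.1211]
force: [-4.0, -0.3, 9.3]
t: 8.67
ee_pos: [0.5949, 0.1904, 0.1206]
force: [-3.9, -0.6, 9.9]
```

Contact came at TCP z ≈ 0.1224, and the section moves at about 14.5 N net. I press section 1 fully home to find the rail height here.

```bash
python3 -m handwheel '{"plan":[0,0,0.05,0,1,0,0,0.05,0,1,0,0,0,0,1]}' 120 | sed -n '1,2p;4p'
python3 -m handwheel '{"plan":[0,0,0.05,0,1,0,0,0,0,1]}' | sed -n '1,2p;4p'
python3 -m handwheel '{"plan":[0,0,0.05,0,1,0,0,0,0,1]}' | sed -n '1,2p;4p'
```

```text
t: 8.92
ee_pos: [0.595, 0.1904, 0.1196]
force: [-3.5, -1.4, 8.3]
t: 9.08
ee_pos: [0.5949, 0.1904, 0.1191]
force: [-3.5, -0.9, 10.0]
t: 9.25
ee_pos: [0.595, 0.1904, 0.1187]
force: [-4.6, -1.7, 9.9]
```

```bash
python3 -m handwheel '{"plan":[0,0,0.03,0,1,0,0,0,0,1]}' | sed -n '1,2p;4p'
python3 -m handwheel '{"plan":[0,0,0.03,0,1,0,0,0,0,1]}' | sed -n '1,2p;4p'
```

```text
t: 9.42
ee_pos: [0.595, 0.1904, 0.1184]
force: [-4.0, -0.3, 10.5]
t: 9.58
ee_pos: [0.595, 0.1904, 0.1181]
force: [-3.6, -0.9, 9.8]
```

```bash
python3 -m handwheel '{"plan":[0,0,0.03,0,1,0,0,0,0,1]}' | sed -n '1,2p;4p'
python3 -m handwheel '{"plan":[0,0,0.03,0,1,0,0,0,0,1]}' | sed -n '1,2p;4p'
python3 -m handwheel '{"plan":[0,0,0.03,0,1,0,0,0,0,1]}' | sed -n '1,2p;4p'
```

```text
t: 9.75
ee_pos: [0.595, 0.1904, 0.1179]
force: [-5.3, -0.3, 11.4]
t: 9.92
ee_pos: [0.595, 0.1904, 0.1178]
force: [-5.1, -1.4, 12.9]
t: 10.08
ee_pos: [0.5951, 0.1904, 0.1178]
force: [-5.6, -1.9, 14.8]
```

Section 1 is home: actual TCP z stops at 0.1178 while net force rises to about 20 N. Now a half-depth pass to the right, starting from a 2.3 mm lift.

```bash
python3 -m handwheel '{"plan":[0,0,-0.12,0,1,0,0,-0.11,0,1,0,0,0,0,1]}' | sed -n '1,2p;4p'
python3 -m handwheel '{"plan":[0,-0.2,0,0,1,0,-0.3,0,0,1,0,-0.3,0,0,1,0,-0.2,0,0,1]}' | sed -n '1,2p;4p'
python3 -m handwheel '{"plan":[0,-0.2,0,0,1,0,-0.2,0,0,1,0,-0.2,0,0,1]}' | sed -n '1,2p;4p'
python3 -m handwheel '{"plan":[0,-0.2,0,0,1,0,-0.2,0,0,1,0,-0.2,0,0,1]}' | sed -n '1,2p;4p'
```

```text
t: 10.33
ee_pos: [0.5947, 0.1903, 0.118]
force: [-0.2, -0.6, -0.3]
t: 10.67
ee_pos: [0.5962, 0.1807, 0.1186]
force: [-3.4, 7.2, 8.3]
t: 10.92
ee_pos: [0.597, 0.175, 0.1192]
force: [-3.4, 4.3, 9.5]
t: 11.17
ee_pos: [0.598, 0.1684, 0.1193]
force: [-2.8, 0.2, 9.1]
```

```bash
python3 -m handwheel '{"plan":[0,-0.25,0,0,1,0,-0.25,0,0,1,0,-0.25,0,0,1,0,-0.25,0,0,1]}' | sed -n '1,2p;4p'
python3 -m handwheel '{"plan":[0,-0.25,0,0,1,0,-0.25,0,0,1,0,-0.25,0,0,1,0,-0.25,0,0,1]}' | sed -n '1,2p;4p'
python3 -m handwheel '{"plan":[0,-0.25,0,0,1,0,-0.25,0,0,1,0,-0.25,0,0,1,0,-0.25,0,0,1]}' | sed -n '1,2p;4p'
python3 -m handwheel '{"plan":[0,-0.25,0,0,1,0,-0.25,0,0,1,0,-0.25,0,0,1,0,-0.25,0,0,1]}' | sed -n '1,2p;4p'
```

```text
t: 11.5
ee_pos: [0.5994, 0.1582, 0.1192]
force: [-3.4, 0.3, 8.8]
t: 11.83
ee_pos: [0.6007, 0.1493, 0.1195]
force: [-4.0, 5.6, 11.1]
t: 12.17
ee_pos: [0.6022, 0.1385, 0.1195]
force: [-4.6, -0.3, 10.6]
t: 12.5
ee_pos: [0.6036, 0.1285, 0.1195]
force: [-3.8, -0.3, 10.4]
```

```bash
python3 -m handwheel '{"plan":[0.03,-0.25,0,0,1,0.03,-0.25,0,0,1,0,-0.25,0,0,1,0,-0.25,0,0,1]}' | sed -n '1,2p;4p'
python3 -m handwheel '{"plan":[0,-0.25,0,0,1,0,-0.25,0,0,1,0,-0.25,0,0,1,0,-0.25,0,0,1]}' | sed -n '1,2p;4p'
python3 -m handwheel '{"plan":[0,-0.25,0,0,1,0,-0.25,0,0,1,0,-0.25,0,0,1,0,-0.25,0,0,1]}' | sed -n '1,2p;4p'
python3 -m handwheel '{"plan":[0,-0.25,0,0,1,0,-0.25,0,0,1,0,-0.25,0,0,1,0,-0.25,0,0,1]}' | sed -n '1,2p;4p'
python3 -m handwheel '{"plan":[0,-0.25,0,0,1,0,-0.25,0,0,1,0,-0.25,0,0,1,0,-0.25,0,0,1]}' | sed -n '1,2p;4p'
```

```text
t: 12.83
ee_pos: [0.6047, 0.1192, 0.1195]
force: [-2.3, 3.1, 9.1]
t: 13.17
ee_pos: [0.6061, 0.1087, 0.1195]
force: [-2.0, 1.4, 8.8]
t: 13.5
ee_pos: [0.6075, 0.0987, 0.1194]
force: [-1.4, -0.1, 8.4]
t: 13.83
ee_pos: [0.6089, 0.0891, 0.1196]
force: [-1.2, 1.9, 11.4]
t: 14.17
ee_pos: [0.6103, 0.0789, 0.1196]
force: [-1.3, 0.1, 9.6]
```

```bash
python3 -m handwheel '{"plan":[0.02,-0.25,0,0,1,0.01,-0.25,0,0,1,0,-0.25,0,0,1,0,-0.25,0,0,1,0,-0.25,0,0,1,0,-0.25,0,0,1]}' | sed -n '1,2p;4p'
python3 -m handwheel '{"plan":[0,-0.25,0,0,1,0,-0.25,0,0,1,0,-0.25,0,0,1,0,-0.25,0,0,1,0,-0.25,0,0,1,0,-0.25,0,0,1]}' | sed -n '1,2p;4p'
python3 -m handwheel '{"plan":[0,-0.25,0,0,1,0,-0.25,0,0,1,0,-0.25,0,0,1,0,-0.25,0,0,1,0,-0.25,0,0,1]}' | sed -n '1,2p;4p'
```

```text
t: 14.67
ee_pos: [0.6122, 0.0645, 0.1198]
force: [-0.9, 2.9, 11.6]
t: 15.17
ee_pos: [0.6143, 0.049, 0.1198]
force: [-1.7, 1.6, 11.2]
t: 15.58
ee_pos: [0.616, 0.0371, 0.1196]
force: [-0.1, 1.4, 8.9]
```

```bash
python3 -m handwheel '{"plan":[0,-0.25,0,0,1,0,-0.25,0,0,1,0,-0.25,0,0,1,0,-0.25,0,0,1,0,-0.25,0,0,1]}' | sed -n '1,2p;4p'
python3 -m handwheel '{"plan":[0,-0.25,0,0,1,0,-0.25,0,0,1,0,-0.25,0,0,1,0,-0.25,0,0,1,0,-0.25,0,0,1]}' | sed -n '1,2p;4p'
python3 -c "
from h import *
x,y,_=place([[0,-.102,0]],.6078,.0912,np.radians(7.9))[0]
need(x,y,.12,97.9)"
```

```text
t: 16.0
ee_pos: [0.6178, 0.0242, 0.1196]
force: [-0.5, 0.3, 8.9]
t: 16.42
ee_pos: [0.6195, 0.0124, 0.1197]
force: [-1.6, 3.3, 10.5]
t 16.42 pos [619.5  12.4 119.7] head 97.9 turn -0.0001 shift cm [ 0.071 -2.237 -0.032] F [-1.56  3.35 10.46] w 18.9 g 118.5
```

```bash
python3 -m handwheel '{"plan":[0,-0.25,0,0,1,0,-0.25,0,0,1,0,-0.25,0,0,1,0,-0.25,0,0,1,0,-0.25,0,0,1,0,-0.25,0,0,1,0,-0.25,0,0,1,0,-0.25,0,0,1,0,0,0,0,1]}' | sed -n '1,2p;4p'
python3 -m handwheel '{"plan":[0.02,0,0.05,0,1,0.02,0,0.05,0,1,0,0,0,0,1]}' | sed -n '1,2p;4p'
python3 -m handwheel '{"plan":[0,0,0.05,0,1,0,0,0,0,1]}' | sed -n '1,2p;4p'
python3 -m handwheel '{"plan":[0,0,0.03,0,1,0,0,0,0,1]}' | sed -n '1,2p;4p'
```

```text
t: 17.17
ee_pos: [0.6223, -0.0084, 0.1197]
force: [-0.8, -1.0, 8.7]
t: 17.42
ee_pos: [0.6222, -0.0082, 0.1188]
force: [-0.4, -1.1, 9.9]
t: 17.58
ee_pos: [0.6222, -0.0081, 0.1183]
force: [1.1, -0.8, 9.6]
t: 17.75
ee_pos: [0.6222, -0.0082, 0.118]
force: [-0.5, -0.2, 9.8]
```

```bash
python3 -m handwheel '{"plan":[0,0,0.03,0,1,0,0,0,0,1]}' | sed -n '1,2p;4p'
python3 -m handwheel '{"plan":[0,0,0.03,0,1,0,0,0,0,1]}' | sed -n '1,2p;4p'
python3 -m handwheel '{"plan":[0,0,0.03,0,1,0,0,0,0,1]}' | sed -n '1,2p;4p'
python3 -m handwheel '{"plan":[0,0,0.03,0,1,0,0,0,0,1]}' | sed -n '1,2p;4p'
```

```text
t: 17.92
ee_pos: [0.6221, -0.0081, 0.1177]
force: [-0.5, -0.2, 9.6]
t: 18.08
ee_pos: [0.6222, -0.0082, 0.1174]
force: [-0.3, -1.1, 10.0]
t: 18.25
ee_pos: [0.6222, -0.0081, 0.1171]
force: [0.6, -0.3, 10.6]
t: 18.42
ee_pos: [0.6222, -0.0081, 0.1169]
force: [0.2, -1.3, 11.3]
```

```bash
python3 -m handwheel '{"plan":[0,0,0.03,0,1,0,0,0,0,1]}' | sed -n '1,2p;4p'
python3 -m handwheel '{"plan":[0,0,0.03,0,1,0,0,0,0,1]}' | sed -n '1,2p;4p'
python3 -m handwheel '{"plan":[0,0,0.03,0,1,0,0,0,0,1]}' | sed -n '1,2p;4p'
```

```text
t: 18.58
ee_pos: [0.6222, -0.0081, 0.1169]
force: [-1.1, 0.0, 12.7]
t: 18.75
ee_pos: [0.6223, -0.0081, 0.1168]
force: [-1.1, -0.8, 15.4]
t: 18.92
ee_pos: [0.6223, -0.0081, 0.1168]
force: [-2.2, 0.1, 17.7]
```

Right end flush is at 0.1168, against 0.1178 on the left, so the rail rises about 0.05 mm per cm towards the left. I roll back at full depth, following that slope.

```bash
python3 -m handwheel '{"plan":[0,0.15,-0.025,0,1,0,0.25,-0.001,0,1,0,0.25,-0.001,0,1,0,0.25,-0.001,0,1]}' | sed -n '1,2p;4p'
python3 -m handwheel '{"plan":[0,0.25,-0.001,0,1,0,0.25,-0.001,0,1,0,0.25,-0.001,0,1]}' | sed -n '1,2p;4p'
python3 -m handwheel '{"plan":[0,0.25,-0.001,0,1,0,0.25,-0.001,0,1]}' | sed -n '1,2p;4p'
```

```text
t: 19.25
ee_pos: [0.6211, 0.0008, 0.1169]
force: [-2.0, -1.3, 16.4]
t: 19.5
ee_pos: [0.6202, 0.0076, 0.117]
force: [-1.5, -7.2, 15.8]
t: 19.67
ee_pos: [0.6195, 0.0125, 0.1169]
force: [-1.7, -3.4, 15.9]
```

```bash
python3 -m handwheel '{"plan":[0,0.25,-0.001,0,1,0,0.25,-0.001,0,1,0,0.25,-0.001,0,1,0,0.25,-0.001,0,1]}' | sed -n '1,2p;4p'
python3 -m handwheel '{"plan":[0,0.25,-0.001,0,1,0,0.25,-0.001,0,1,0,0.25,-0.001,0,1,0,0.25,-0.001,0,1]}' | sed -n '1,2p;4p'
python3 -m handwheel '{"plan":[0,0.25,-0.001,0,1,0,0.25,-0.001,0,1,0,0.25,-0.001,0,1,0,0.25,-0.001,0,1]}' | sed -n '1,2p;4p'
```

```text
t: 20.0
ee_pos: [0.618, 0.0231, 0.117]
force: [-2.2, -0.7, 16.7]
t: 20.33
ee_pos: [0.6167, 0.0328, 0.1171]
force: [-0.4, -8.6, 17.0]
t: 20.67
ee_pos: [0.6154, 0.0426, 0.1171]
force: [-2.0, -2.4, 16.1]
```

```bash
python3 -m handwheel '{"plan":[0,0.25,-0.001,0,1,0,0.25,-0.001,0,1,0,0.25,-0.001,0,1,0,0.25,-0.001,0,1]}' | sed -n '1,2p;4p'
python3 -m handwheel '{"plan":[0,0.25,-0.001,0,1,0,0.25,-0.001,0,1,0,0.25,-0.001,0,1,0,0.25,-0.001,0,1]}' | sed -n '1,2p;4p'
python3 -m handwheel '{"plan":[0,0.25,-0.001,0,1,0,0.25,-0.001,0,1,0,0.25,-0.001,0,1,0,0.25,-0.001,0,1]}' | sed -n '1,2p;4p'
python3 -m handwheel '{"plan":[0,0.25,-0.001,0,1,0,0.25,-0.001,0,1,0,0.25,-0.001,0,1,0,0.25,-0.001,0,1]}' | sed -n '1,2p;4p'
```

```text
t: 21.0
ee_pos: [0.6139, 0.0529, 0.1172]
force: [-2.1, -2.0, 16.1]
t: 21.33
ee_pos: [0.6127, 0.0622, 0.1173]
force: [-1.5, -6.8, 16.6]
t: 21.67
ee_pos: [0.6112, 0.0727, 0.1172]
force: [-2.6, -0.7, 16.4]
t: 22.0
ee_pos: [0.6098, 0.0827, 0.1173]
force: [-1.4, -0.2, 16.1]
```

```bash
python3 -m handwheel '{"plan":[0,0.25,-0.001,0,1,0,0.25,-0.001,0,1,0,0.25,-0.001,0,1,0,0.25,-0.001,0,1]}' | sed -n '1,2p;4p'
python3 -m handwheel '{"plan":[0,0.25,-0.001,0,1,0,0.25,-0.001,0,1,0,0.25,-0.001,0,1,0,0.25,-0.001,0,1]}' | sed -n '1,2p;4p'
python3 -m handwheel '{"plan":[0,0.25,-0.001,0,1,0,0.25,-0.001,0,1,0,0.25,-0.001,0,1,0,0.25,-0.001,0,1]}' | sed -n '1,2p;4p'
python3 -m handwheel '{"plan":[0,0.25,-0.001,0,1,0,0.25,-0.001,0,1,0,0.25,-0.001,0,1,0,0.25,-0.001,0,1]}' | sed -n '1,2p;4p'
```

```text
t: 22.33
ee_pos: [0.6085, 0.0921, 0.1173]
force: [-1.5, -3.8, 16.0]
t: 22.67
ee_pos: [0.6071, 0.1026, 0.1174]
force: [-2.0, -1.9, 16.8]
t: 23.0
ee_pos: [0.6057, 0.1126, 0.1174]
force: [-1.4, 0.1, 16.2]
t: 23.33
ee_pos: [0.6044, 0.1221, 0.1175]
force: [-2.6, -3.0, 16.8]
```

```bash
python3 -m handwheel '{"plan":[0,0.25,-0.001,0,1,0,0.25,-0.001,0,1,0,0.25,-0.001,0,1,0,0.25,-0.001,0,1]}' | sed -n '1,2p;4p'
python3 -m handwheel '{"plan":[0,0.25,-0.001,0,1,0,0.25,-0.001,0,1,0,0.25,-0.001,0,1,0,0.25,-0.001,0,1]}' | sed -n '1,2p;4p'
```

```text
t: 23.67
ee_pos: [0.603, 0.1324, 0.1175]
force: [-1.8, -1.5, 17.6]
t: 24.0
ee_pos: [0.6016, 0.1422, 0.1176]
force: [-1.4, -5.4, 18.2]
```

```bash
python3 -m handwheel '{"plan":[0,0.25,-0.006,0,1,0,0.25,-0.006,0,1,0,0.25,-0.006,0,1,0,0.25,-0.002,0,1]}' | sed -n '1,2p;4p'
python3 -m handwheel '{"plan":[0,0.25,-0.002,0,1,0,0.25,-0.002,0,1,0,0.25,-0.001,0,1,0,0.25,-0.001,0,1]}' | sed -n '1,2p;4p'
python3 -m handwheel '{"plan":[0,0.25,-0.002,0,1,0,0.25,-0.002,0,1,0,0.25,-0.001,0,1,0,0.25,-0.001,0,1]}' | sed -n '1,2p;4p'
python3 -m handwheel '{"plan":[0,0.25,-0.002,0,1,0,0.25,-0.002,0,1,0,0.25,-0.001,0,1,0,0.25,-0.001,0,1]}' | sed -n '1,2p;4p'
```

```text
t: 24.33
ee_pos: [0.6002, 0.1522, 0.1176]
force: [-1.3, -1.2, 16.0]
t: 24.67
ee_pos: [0.5988, 0.1622, 0.1177]
force: [-2.4, -0.8, 15.7]
t: 25.0
ee_pos: [0.5974, 0.1722, 0.1176]
force: [-1.1, -0.9, 14.0]
t: 25.33
ee_pos: [0.5961, 0.1821, 0.1178]
force: [-1.7, -0.7, 14.7]
```

All eight sections are down. I finish the left end, then make a faster confirming pass to the right.

```bash
python3 -m handwheel '{"plan":[0,0.25,-0.001,0,1,0,0.25,-0.001,0,1,0,0.25,-0.001,0,1,0,0.25,-0.001,0,1,0,0.2,0,0,1,0,0,0.01,0,1]}' | sed -n '1,2p;4p'
python3 -m handwheel '{"plan":[0,-0.2,0.003,0,1,0,-0.4,0.002,0,1,0,-0.4,0.002,0,1,0,-0.4,0.002,0,1,0,-0.4,0.002,0,1,0,-0.4,0.002,0,1,0,-0.4,0.002,0,1]}' | sed -n '1,2p;4p'
python3 -m handwheel '{"plan":[0,-0.4,0.002,0,1,0,-0.4,0.002,0,1,0,-0.4,0.002,0,1,0,-0.4,0.002,0,1,0,-0.4,0.002,0,1,0,-0.4,0.002,0,1]}' | sed -n '1,2p;4p'
```

```text
t: 25.83
ee_pos: [0.5944, 0.1944, 0.1178]
force: [-1.0, 0.3, 16.8]
t: 26.42
ee_pos: [0.598, 0.1683, 0.1177]
force: [-1.7, 0.8, 15.5]
t: 26.92
ee_pos: [0.6013, 0.1444, 0.1175]
force: [-1.5, 1.4, 17.0]
```

```bash
python3 -m handwheel '{"plan":[0,-0.4,0.002,0,1,0,-0.4,0.002,0,1,0,-0.4,0.002,0,1,0,-0.4,0.002,0,1,0,-0.4,0.002,0,1,0,-0.4,0.002,0,1]}' | sed -n '1,2p;4p'
```

```text
t: 27.42
ee_pos: [0.6046, 0.1205, 0.1174]
force: [-1.9, 0.0, 14.7]
```

```bash
python3 -m handwheel '{"plan":[0,-0.4,0.006,0,1,0,-0.4,0.004,0,1,0,-0.4,0.002,0,1,0,-0.4,0.002,0,1,0,-0.4,0.002,0,1,0,-0.4,0.002,0,1]}' | sed -n '1,2p;4p'
python3 -m handwheel '{"plan":[0,-0.4,0.002,0,1,0,-0.4,0.002,0,1,0,-0.4,0.002,0,1,0,-0.4,0.002,0,1,0,-0.4,0.002,0,1,0,-0.4,0.002,0,1]}' | sed -n '1,2p;4p'
python3 -m handwheel '{"plan":[0,-0.4,0.002,0,1,0,-0.4,0.002,0,1,0,-0.4,0.002,0,1,0,-0.4,0.002,0,1,0,-0.4,0.002,0,1,0,-0.4,0.002,0,1]}' | sed -n '1,2p;4p'
```

```text
t: 27.92
ee_pos: [0.608, 0.0967, 0.1173]
force: [-1.7, 0.6, 16.8]
t: 28.42
ee_pos: [0.6112, 0.0728, 0.1172]
force: [-1.8, 1.3, 16.9]
t: 28.92
ee_pos: [0.6146, 0.049, 0.1171]
force: [-1.4, 0.8, 16.9]
```

```bash
python3 -m handwheel '{"plan":[0,-0.4,0.002,0,1,0,-0.4,0.002,0,1,0,-0.4,0.002,0,1,0,-0.4,0.002,0,1,0,-0.4,0.002,0,1,0,-0.4,0.002,0,1]}' | sed -n '1,2p;4p'
```

```text
t: 29.42
ee_pos: [0.6178, 0.0251, 0.117]
force: [-2.8, 0.6, 17.3]
```

```bash
python3 -m handwheel '{"plan":[0,-0.4,0,0,1,0,-0.4,0.002,0,1,0,-0.4,0.002,0,1,0,-0.4,0.002,0,1,0,-0.4,0.002,0,1,0,-0.4,0.002,0,1,0,-0.4,0.002,0,1,0,-0.4,0.002,0,1,0,-0.3,0.002,0,1]}' | sed -n '1,2p;4p'
python3 -m handwheel '{"plan":[0,0,-0.2,0,1,0,0,-0.5,0,1,0,0,-0.8,0,1,0,0,-1,0,1,0,0,-1,0,1,0,0,-0.8,0,1,0,0,-0.3,0,1,0,0,0,0,1,0,0,0,0,1]}' | sed -n '1,2p;4p'
python3 - <<'E'
from h import *
need(.4071,.1895,.155,96.77)
from cell import capture
a=cv2.cvtColor(capture("top"),cv2.COLOR_RGB2BGR)[155:205,245:405]
b=cv2.cvtColor(capture("side"),cv2.COLOR_RGB2BGR)[90:250,200:400]
o=np.zeros((600,800,3),np.uint8);o[:200,:640]=cv2.resize(a,(640,200),interpolation=2);o[200:600,:500]=cv2.resize(b,(500,400),interpolation=2)
cv2.imwrite("pics/c.png",o)
E
```

```text
t: 30.17
ee_pos: [0.6226, -0.0098, 0.1168]
force: [-2.2, -0.0, 16.4]
t: 30.92
ee_pos: [0.6209, -0.009, 0.1602]
force: [0.9, 0.5, -4.7]
t 30.92 pos [620.9  -9.  160.2] head 97.92 turn 0.0201 shift cm [18.892 22.227  0.525] F [ 0.91  0.49 -4.67] w 18.9 g 117.1
```

View pics/c.png

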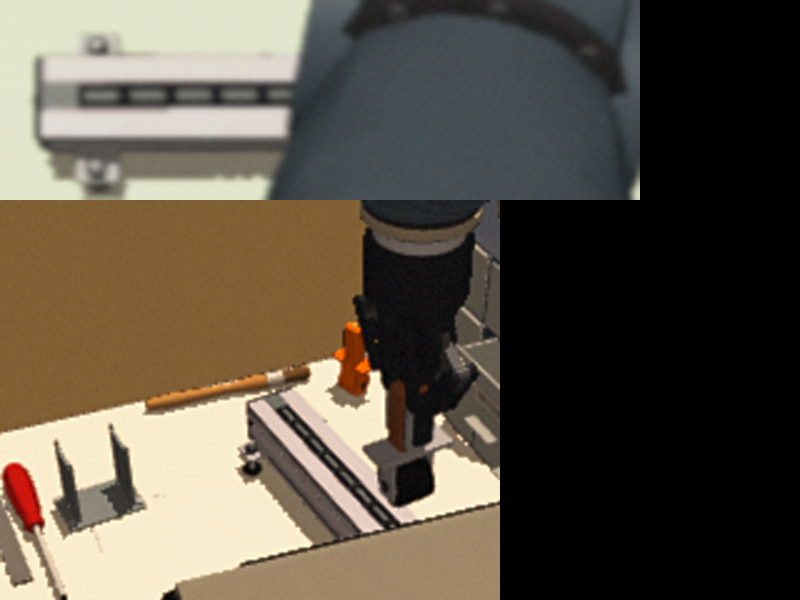

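The strip now lies flush in the slot, at (270–410, 390–530) in the side part of the picture, and the roller is held straight above it. I carry it back over the rest.

```bash
python3 -m handwheel '{"plan":[0.6,0.7,0,0.02,1,1.3,1.5,0,0,1,1.9,2.25,0,0,1,1.9,2.25,0,0,1,1.9,2.25,0,0,1,1.9,2.25,0,0,1,1.9,2.25,0,0,1,1.9,2.25,0,0,1,1.9,2.25,0,0,1,1.7,1.95,0,0,1,1.2,1.45,0,0,1,0.79,0.88,0,0,1]}' | sed -n '1,2p;4p'
python3 -m handwheel '{"plan":[0,0,0,0,1,0,0,0,0,1,0,0,0,0,1]}' | sed -n '1,2p;4p'
python3 - <<'E'
from h import *
need(.4071,.1895,.0777,96.77)
from cell import capture
b=cv2.cvtColor(capture("side"),cv2.COLOR_RGB2BGR)[120:230,190:280]
cv2.imwrite("pics/d.png",cv2.resize(b,None,fx=5,fy=5,interpolation=2))
E
```

```text
t: 32.02
ee_pos: [0.4055, 0.1903, 0.1601]
force: [0.4, -0.1, -3.3]
t: 32.27
ee_pos: [0.4078, 0.1889, 0.1603]
force: [0.0, 0.4, -5.0]
t 32.27 pos [407.8 188.9 160.3] head 96.76 turn -0.0003 shift cm [0.07  0.064 8.261] F [ 0.04  0.35 -4.96] w 18.7 g 117.7
```

View pics/d.png

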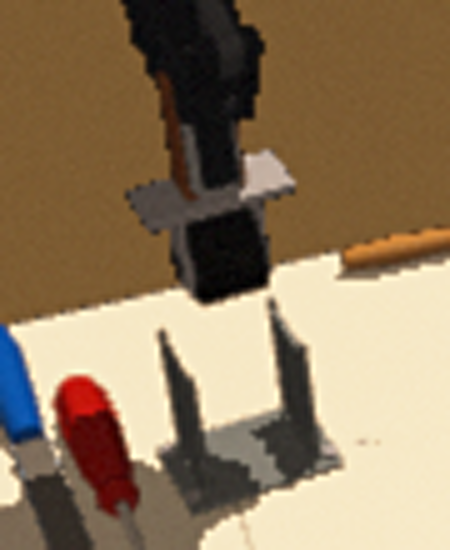

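The roller is squarely above the rest's walls. I lower it, slowly for the last centimetre.

```bash
python3 -m handwheel '{"plan":[0.07,0.06,0.4,0,1,0,0,0.8,0,1,0,0,0.9,0,1,0,0,0.9,0,1,0,0,0.9,0,1,0,0,0.8,0,1,0,0,0.8,0,1,0,0,0.7,0,1,0,0,0.6,0,1,0,0,0.4,0,1,0,0,0,0,1,0,0,0,0,1]}' | sed -n '1,2p;4p'
python3 -m handwheel '{"plan":[0,0,0.2,0,1,0,0,0.2,0,1,0,0,0.2,0,1,0,0,0.1,0,1,0,0,0,0,1,0,0,0,0,1]}' | sed -n '1,2p;4p'
python3 -c "
from h import *
need(.4071,.1895,.0777,96.77)"
```

```text
t: 33.32
ee_pos: [0.4064, 0.1899, 0.0883]
force: [-0.4, 0.6, -2.7]
t: 33.82
ee_pos: [0.4063, 0.1898, 0.0813]
force: [-0.1, 0.4, -4.9]
t 33.82 pos [406.3 189.8  81.3] head 96.77 turn 0.0 shift cm [-0.076 -0.042  0.356] F [-0.12  0.43 -4.88] w 18.3 g 117.8
```

```bash
python3 -m handwheel '{"plan":[-0.06,-0.04,0.1,0,1,0,0,0.1,0,1,0,0,0.1,0,1,0,0,0,0,1]}' | sed -n '1,2p;4p'
python3 -m handwheel '{"plan":[0,0,0.05,0,1,0,0,0,0,1]}' | sed -n '1,2p;4p'
python3 -m handwheel '{"plan":[0,0,0.05,0,1,0,0,0,0,1]}' | sed -n '1,2p;4p'
```

```text
t: 34.15
ee_pos: [0.4069, 0.1895, 0.0781]
force: [-0.5, 0.5, -4.8]
t: 34.32
ee_pos: [0.4069, 0.1895, 0.0778]
force: [-1.2, 0.1, -3.5]
t: 34.48
ee_pos: [0.407, 0.1896, 0.0777]
force: [-4.3, -1.1, 6.1]
```

```bash
python3 -m handwheel '{"plan":[0,0,-0.03,0,1,0,0,-0.02,0,-1,0,0,0,0,-1,0,0,0,0,-1,0,0,0,0,-1,0,0,0,0,-1,0,0,0,0,-1,0,0,0,0,-1,0,0,0,0,-1,0,0,0,0,-1,0,0,0,0,-1]}' | sed -n '1,2p;4,6p'
python3 -m handwheel '{"plan":[0,0,-0.3,0,-1,0,0,-0.8,0,-1,0,0,-1,0,-1,0,0,-1.5,0,-1,0,0,-1.5,0,-1,0,0,-2,0,-1,0,0,-2,0,-1,0,0,-2,0,-1,0,0,-2,0,-1,0,0,-1,0,-1,0,0,0,0,-1,0,0,0,0,-1]}' | sed -n '1,2p;4,6p'
python3 - <<'E'
from h import *
from cell import capture
b=cv2.cvtColor(capture("side"),cv2.COLOR_RGB2BGR)[100:230,190:380]
cv2.imwrite("pics/e.png",cv2.resize(b,None,fx=4,fy=4,interpolation=2))
E
```

```text
t: 35.4
ee_pos: [0.4069, 0.1895, 0.0778]
force: [-0.2, -0.2, 0.8]
grip_width: 0.0853
grasp_force: 0.0
t: 36.4
ee_pos: [0.4069, 0.1895, 0.2189]
force: [0.4, -0.5, 0.5]
grip_width: 0.0852
grasp_force: 0.0
```

View pics/e.png

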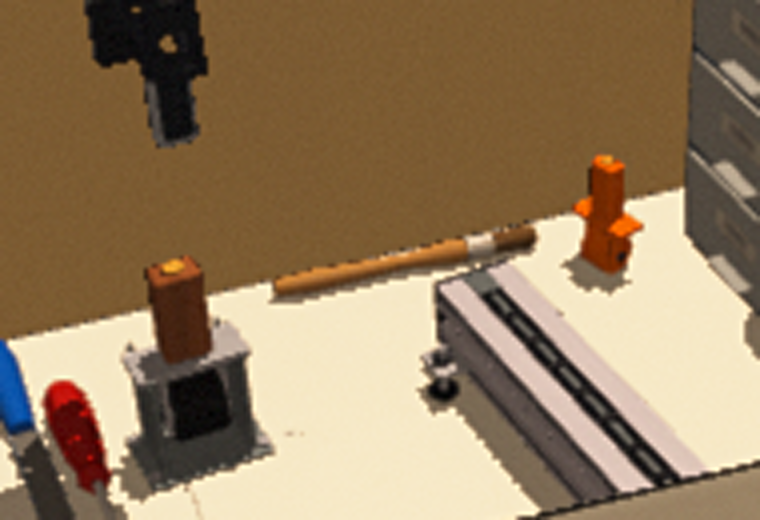

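The roller hangs upright in its rest at (185,360). The strip is flush, and the gripper is clear above. I hand the job in.

```bash
python3 -c "
from cell import r
print(r.close_job())"
```

```text
the job is handed in; nothing more can be done
None
```

The job is handed in at about 36 s: all eight strip sections are pressed home by the roller, mostly at 19–23 N (highest reading about 23 N), and the roller hangs upright in its rest, released.

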